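Prove the tester, then test the live terminal of a board

TASK

Check whether the board in the swivel holder is dead: take the tester pen from the screwdriver rack and first prove it by standing it upright on the brass stud of the proving unit for a good second, pressed lightly so that its sprung tip gives but does not bottom. Then hold the tip in the same light way on the terminal screw next to the glass fuse, pen square to the board, and finish while still holding it there, steady, in the gripper. Do not jab the contacts, do not push the board round in its holder, and leave the proving unit, screwdrivers, solder spool and flux tin where they are.

Things in the scene. Friction and masses are not known exactly. Their poses are not given: they have to be found in the camera images.
- pen: Grey tester pen, no lead, 157 mm, about 70 g, slim and straight with a steel clip, hanging tip down by its guard in one rack hole. Origin: on its axis, underside of guard; z from tip to tail. Above: guard 28 mm dia, 4 thick, then round body 20 mm dia (grip here) to +95. Below: nose 16 dia to -22, cone to 9 dia at -50, sprung 5 mm tip to -62. Lift 70 mm to clear the rack, 145 its screwdrivers.
- tip_end (a point): The very end of the pen's sprung tip; 62 mm below the pen's origin along the pen's axis while not pressed.
- tip (a joint): How far the sprung tip is pushed into the nose (m): 0 = fully out, 0.006 = bottomed. Spring: about 1 N to start moving, then 0.7 N more per mm, about 5.2 N at the bottom; beyond that it is rigid.
- rack: Fixed plywood screwdriver rack: plate 60 (x) by 150 (y) mm, top face 95 mm above the bench, foot 80 by 150 mm. Origin: centre of its underside, z up. Three 18 mm holes on its y axis at -45, 0, +45 mm hold the pen and two screwdrivers in any order; free room for fingers on the +x and -x sides of each tool.
- driver_a: Screwdriver, grey fluted pear-shaped handle 30 mm thick and 79 mm tall above the rack plate, steel blade 72 mm below. Origin: on its axis where the handle's shoulder rests on the rack plate. Not to be disturbed.
- driver_b: Like driver_a, handle 70 mm tall. Not to be disturbed.
- prover: Proving unit: loose grey box 70 mm (x) by 115 mm (y) by 34 mm tall with rubber ends, 0.36 kg, lying on the bench. Origin: centre of its underside, z up.
- stud (a point): Centre of the flat top of the proving unit's round brass contact stud, 18 mm diameter, which stands 3 mm proud of the unit's top face 22 mm to the unit's +y side, 37 mm above the bench.
- holder: Fixed circuit-board holder: steel foot 120 (x) by 210 (y) mm, two upright arms 100 mm tall at y = +-96 mm with black clamp knobs. The board swivels between them about the holder's y axis, 85 mm above the bench. Origin: centre of the underside, z up.
- board: Green circuit board 105 (x) by 152 (y) mm, tilted 0.1 to 0.45 rad with its -x edge low, held by friction that slips at 0.8 N m. Origin: on the swivel axis, on the top face; z square to the board, up. In line along y near the -x edge: black terminal strip with three screws (y -41.5, -17.5, +6.5 mm), then at its +y end the glass fuse. Parts on the +x half stand up to 24 mm.
- live_screw (a point): Centre of the top of the terminal screw to be tested: the end screw of the strip, next to the fuse. Flat steel head 13 mm diameter, 4 mm tall; this point is 18 mm above the board, at x -24, y +6.5 mm on it. Thin barriers 10 mm to either side along y rise 2 mm above the head.
- spool: Solder spool, 54 mm diameter, 40 mm tall, standing on the bench. Not to be disturbed.
- tin: Round aluminium flux tin, 54 mm diameter, 21 mm tall. Not to be disturbed.

How it is judged:
By the outcome, as a careful person would: the job done as asked, in the order asked, and still so for the second after the job is handed in, while the arm keeps its last pose, push and grip.
It also fails if it takes over 46 s, if anything falls off the work surface, if the arm or the gripper's body presses on something with over 40 N, if the wrist force passes 120 N, or if a joint passes its speed limit or range.

ROBOT

A 6-joint arm with a two-finger parallel gripper is mounted at the origin on the work surface. World frame = base frame: x ahead of the robot, y to its left, z up, the work surface at z = 0. Lengths are in m, angles in rad, forces in N, time in s.
With the tool pointing down it reaches from about 0.4 to 0.925 m from the base axis. Payload 12.5 kg.
Tool frame: the origin (TCP) lies at the very end of the fingers, on their centre line; the grasp point (between the pads) lies 19 mm behind it (arm.grip_depth is the x of the grasp point in the tool frame, in m); x points along the fingers, y is the direction in which the jaws open and shut, and the axes are right-handed (so a half turn about x gives the same grasp; the last joint's range is limited). The gripper opens to 95 mm and grips with 3 to 60 N. Pads are 20 mm wide; open, the fingers measure 119 mm over their backs; the gripper's body (75 mm by 180 mm) begins 59 mm behind the grasp point.
Start: joints at [-1.206, 0.491, 1.559, -0, 1.092, -0.106], TCP at [0.284, -0.557, 0.215] pointing down, gripper open.
Joint ranges: [-3.1, 3.1], [-0.84, 2.19], [0.05, 2.79], [-1.13, 4.28], [0.06, 2.93], [-2.69, 2.69]. Speed limits (rad/s): [2.22, 2.22, 2.79, 3.14, 3.14, 3.14].

INTERFACE

Orientations are given as a unit quaternion [w, x, y, z].
In Python, from bench import arm gives the robot as it stands.
- The arm moves only by the tool arm_command, never from a script. Its argument "targets" is one flat list of numbers, 6 for each row, row after row: the shift along the tool's x, y, z in units of 30 mm (1.0 is 30 mm), then the turn, a rotation vector about the tool's x, y, z in degrees. In form: [dx, dy, dz, ax, ay, az, dx, dy, dz, ax, ay, az, ...]. A call has exactly 8 rows; each row shifts and turns the pose as measured when the row begins, along the tool's axes as they then stand; what a row does not reach is not made up. A row lasts 1/12 s, in which the tool goes at most 41.7 mm and 7.16 degrees, less where a joint would pass 70% of its speed; a pose out of reach is approached as far as the arm can. A call is refused whole if a number of a shift passes 1 or a number of a turn 7.16, either way. A call with a gripper value outside its range is refused whole. "hand" is the closure, from -1 (fully open) to 1 (shut), so that 0 is half open, set as the call begins (left out, the last holds). The fingers move at their own pace and stop on an object; the grip force is fixed at half the most. Time passes only in rows, so rows that do not move let the fingers close, or fill a call up. It gives the time, the measured TCP pose, the force and the opening at its end, in the units of the state.
- arm.get_state(): the state, without advancing time (a new reading comes with each control period).
- arm.camera(name): name is "side" or "top"; returns a dict with "frame" (384x512x3 uint8, red, green, blue), "camera_matrix" (3x3 intrinsics, pixels), "dist" ([k1, k2, p1, p2, k3] as OpenCV has them; the pictures are not rectified), "world_from_camera" (4x4, takes a point from camera to world coordinates). Camera axes: x right, y down, z forward; pixel columns grow to the right and rows downward; lengths in m; the calibration is good to about 2 mm. A picture is of the moment at which its call begins. There is no depth.
- arm.finish_job(): hands the job in, once; it reports no verdict.
The state is a dict: "time_s": time; "q": joint angles; "qd": joint speeds; "joint_torque": joint torques, N m; "ee_pos": TCP position; "ee_rot": TCP orientation; "wrist_force": force on the tool from outside, world axes, zero at the start; "wrist_torque": the same for the moment, N m; "width": finger opening in m.
Only numpy, scipy, OpenCV 4.12 (cv2) and the standard library are available. Lean on these libraries where they do the work, as an engineer would, in place of code of your own. Each camera call takes 0.05 s, during which the arm holds its last target. There are 200 camera calls.

## Working session

There is one attempt and no reset: what is moved stays moved. The work goes in short steps, Python scripts to look and compute and a tool call to move; the robot and the scene stay as the last step left them, time stands still between calls to the robot, and variables do not carry over. Pictures are saved under pics/ and viewed, about 8 in all and at most 12, crops included, and the job is handed in when it is done.

Besides the shell and the picture viewer there is one more tool, called after "Request:" as name(argument=value, ...) on one line, values as JSON. arm_command: Moves the arm, as the interface text tells. Its arguments: {"type":"object","properties":{"targets":{"type":"array","items":{"type":"number"}},"hand":{"type":"number"}},"required":["targets"]}

```bash
mkdir -p pics; ls; python3 - <<'E'
from bench import arm
import cv2,numpy as np
for n in("top","side"):
    c=arm.camera(n); cv2.imwrite(f"pics/{n}0.png",c["frame"][:,:,::-1]); np.savez(f"pics/{n}0.npz",**c)
    print(n,c["camera_matrix"].tolist(),c["dist"],np.round(c["world_from_camera"],4).tolist())
print(arm.get_state(),arm.grip_depth)
a=cv2.imread("pics/top0.png");b=cv2.imread("pics/side0.png")
cv2.imwrite("pics/top0b.png",cv2.resize(a,(800,600)));cv2.imwrite("pics/side0b.png",cv2.resize(b,(800,600)))
E
```

```text
pics
top [[426.2888538304993, 0.0, 255.34086716923412], [0.0, 426.2888538304993, 190.08524548711165], [0.0, 0.0, 1.0]] [0.01029942 0.         0.         0.         0.        ] [[0.008, -0.9993, 0.0354, 0.547], [-1.0, -0.0081, -0.0039, 0.0179], [0.0042, -0.0354, -0.9994, 1.3352], [0.0, 0.0, 0.0, 1.0]]
side [[452.35773449105, 0.0, 255.5903886722993], [0.0, 452.35773449105, 183.5965002870928], [0.0, 0.0, 1.0]] [-0.10590484  0.          0.          0.          0.        ] [[-0.7288, -0.4546, 0.5121, 0.0605], [-0.6847, 0.4951, -0.5349, 0.6312], [-0.0104, -0.7404, -0.672, 0.8451], [0.0, 0.0, 0.0, 1.0]]
{'time_s': 0.1, 'q': array([-1.20561293e+00,  4.91491277e-01,  1.55940479e+00,  3.29793338e-05,
        1.09168304e+00, -1.05573576e-01]), 'qd': array([-0.00110587, -0.00165603, -0.00176854, -0.00086035,  0.0002824 ,
        0.00171094]), 'joint_torque': array([ 4.30477739e-03, -6.13620615e+01, -2.58604950e+01,  6.95015467e-02,
        4.70189773e-02, -4.46036995e-05]), 'ee_pos': array([ 0.28343961, -0.55678994,  0.21411955]), 'ee_rot': array([-0.1645527 , -0.6875754 , -0.16524703,  0.68764518]), 'wrist_force': array([-0.16254581, -0.07841146, -0.5204395 ]), 'wrist_torque': array([-0.02692827, -0.00989291, -0.0110588 ]), 'width': 0.09494448712546204} -0.0188
```

View pics/top0b.png

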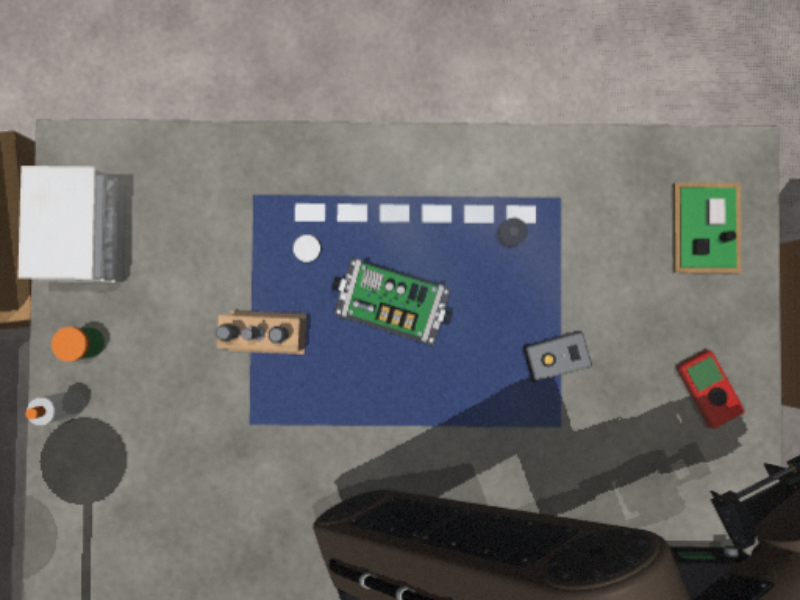

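View pics/side0b.png

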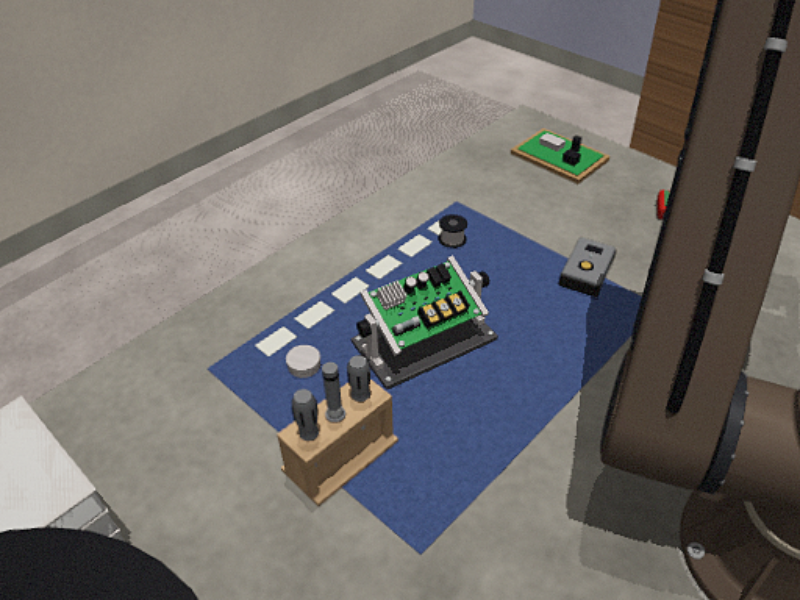

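Top view (800-px picture): rack at about (262,332) with three tools, the pen being the middle one (slim, clear in the side view at (333,390)). The board is at (395,300), the prover with its stud at (548,359), spool (512,232), tin (306,248). Enlarging the parts that matter.

```bash
python3 - <<'E'
import cv2,numpy as np
t=cv2.imread("pics/top0.png");s=cv2.imread("pics/side0.png")
def crop(im,x,y,w,h,k):
    o=cv2.resize(im[y:y+h,x:x+w],None,fx=k,fy=k,interpolation=cv2.INTER_CUBIC)
    for i in range(0,w,20): cv2.putText(o,str(x+i),(i*k,8),0,.3,(255,255,255),1)
    for i in range(0,h,20): cv2.putText(o,str(y+i),(0,i*k+4),0,.3,(255,255,255),1)
    return o
a=crop(t,134,160,80,74,5);b=crop(t,210,160,80,74,5)
cv2.imwrite("pics/tc.png",np.hstack([a,b]))
cv2.imwrite("pics/sc.png",crop(s,175,150,150,120,5))
E
```

```text
(no output)
```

View pics/tc.png

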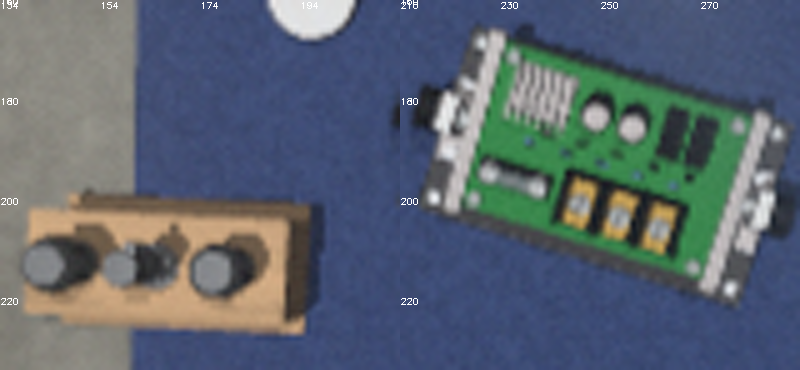

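View pics/sc.png

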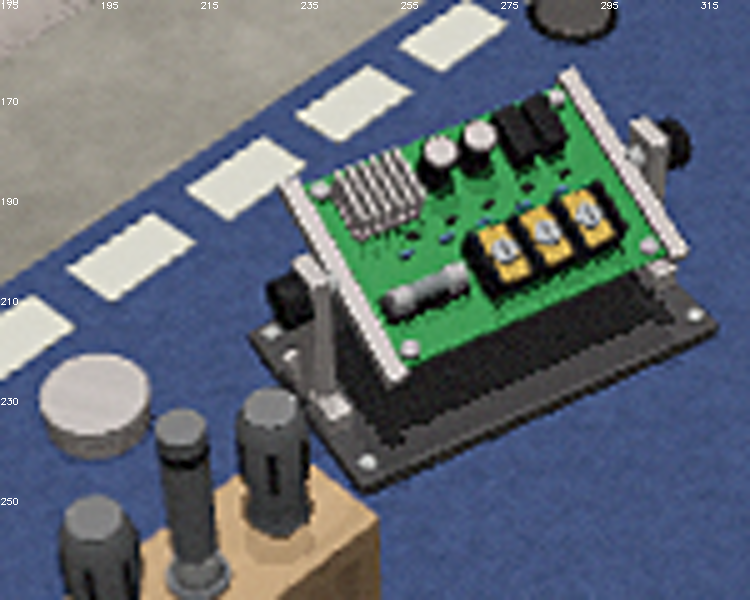

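Top crop (full pixels): pen tail (158.0,213.6), live screw (246,201), other screws (254,203.4) and (262,205.4), board corner screws near (232.6,171.4), (277.6,185), (268.4,213.6), (224.6,200). Side crop: pen tail (211.4,235.6), live screw (276,200). Now computing positions.

```bash
cat > h.py <<'E'
import numpy as np,cv2
from scipy.spatial.transform import Rotation as R
def load(n):
    return dict(np.load(n))
def ray(c,uv):
    p=cv2.undistortPoints(np.array(uv,float).reshape(-1,1,2),c["camera_matrix"],c["dist"]).reshape(-1,2)
    T=c["world_from_camera"];d=np.c_[p,np.ones(len(p))]@T[:3,:3].T
    return T[:3,3],d/np.linalg.norm(d,axis=1)[:,None]
def plane(c,uv,z):
    o,d=ray(c,uv);return o+d*((z-o[2])/d[:,2])[:,None]
def tri(c1,u1,c2,u2):
    o1,D1=ray(c1,u1);o2,D2=ray(c2,u2);out=[]
    for a,b in zip(D1,D2):
        s=np.linalg.lstsq(np.c_[a,-b],o2-o1,rcond=None)[0]
        p,q=o1+a*s[0],o2+b*s[1];out.append([*((p+q)/2),np.linalg.norm(p-q)])
    return np.array(out)
def proj(c,P):
    M=np.linalg.inv(c["world_from_camera"])
    return cv2.projectPoints(np.array(P,float).reshape(-1,1,3),cv2.Rodrigues(M[:3,:3])[0],M[:3,3],c["camera_matrix"],c["dist"])[0].reshape(-1,2)
def state():
    from bench import arm
    s=arm.get_state();w=s["ee_rot"];return s,R.from_quat(w,scalar_first=True)
E
python3 - <<'E'
from h import *
np.set_printoptions(precision=4,suppress=True)
t=load("pics/top0.npz");s=load("pics/side0.npz")
def blob(c,uv,lo,hi,r=12):
    f=cv2.cvtColor(c["frame"],cv2.COLOR_RGB2HSV);m=cv2.inRange(f,lo,hi)
    n,l,st,ce=cv2.connectedComponentsWithStats(m)
    k=[i for i in range(1,n) if st[i,4]>6]; i=min(k,key=lambda i:np.hypot(*(ce[i]-uv)));return ce[i],st[i,4]
Y=((18,110,90),(35,255,255))
a,b=blob(t,(351,230),*Y),blob(s,(375,170),*Y);print("stud",a,b)
print(tri(t,[a[0]],s,[b[0]]),plane(t,[a[0]],.037),plane(s,[b[0]],.037))
print("pen tail",tri(t,[(158,213.6)],s,[(211.4,235.6)]),plane(t,[(158,213.6)],.19),plane(s,[(211.4,235.6)],.19))
# rack plate top face via wood mask on top view (z=.095)
f=cv2.cvtColor(t["frame"],cv2.COLOR_RGB2HSV);m=cv2.inRange(f,(8,70,150),(22,255,255));m[:,:134]=0;m[:,214:]=0;m[:185]=0;m[234:]=0
q=cv2.boxPoints(cv2.minAreaRect(cv2.findNonZero(m)));print("rack box",q);w=plane(t,q,.095);print(w,np.linalg.norm(np.diff(w,axis=0),axis=1))
sc=[(246,201),(254,203.4),(262,205.4)];ss=[(276,200),(284.4,196.6),(292.6,192.6)]
print("screws",tri(t,sc,s,ss))
ct=[(232.6,171.4),(277.6,185),(268.4,213.6),(224.6,200)];cs=[(239,188),(286.4,169.4),(305,199),(256.8,219.8)]
C=tri(t,ct,s,cs);print("corners",C)
u=C[:,:3]-C[:,:3].mean(0);n=np.linalg.svd(u)[2][2];n*=np.sign(n[2]);print("normal",n,"tilt",np.arccos(n[2]),"centre",C.mean(0),u@n)
print(np.linalg.norm(C[0,:3]-C[3,:3]),np.linalg.norm(C[1,:3]-C[2,:3]))
# prover
c=lambda im,x,y,w,h,k:cv2.resize(im[y:y+h,x:x+w],None,fx=k,fy=k,interpolation=cv2.INTER_CUBIC)
T=cv2.imread("pics/top0.png");S=cv2.imread("pics/side0.png")
cv2.imwrite("pics/z.png",np.hstack([c(T,148,198,35,30,11),c(S,195,225,35,60,11)[:330],]))
E
```

```text
stud (array([350.5862, 229.7241]), np.int32(29)) (array([374.5385, 169.1538]), np.int32(26))
[[ 0.4747 -0.2776  0.0372  0.0003]] [[ 0.4748 -0.2775  0.037 ]] [[ 0.4747 -0.2779  0.037 ]]
pen tail [[0.5223 0.2741 0.1876 0.0002]] [[0.5224 0.2736 0.19  ]] [[0.5206 0.2753 0.19  ]]
rack box [[138.7072 223.587 ]
 [139.8181 198.5919]
 [195.0646 201.0473]
 [193.9537 226.0424]]
[[0.4911 0.3502 0.095 ]
 [0.5635 0.3482 0.095 ]
 [0.5576 0.1879 0.095 ]
 [0.4852 0.1902 0.095 ]] [0.0725 0.1604 0.0725]
screws [[ 0.5592  0.0402  0.091   0.0006]
 [ 0.5526  0.0169  0.0901  0.001 ]
 [ 0.5468 -0.0066  0.0907  0.0006]]
corners [[ 0.6443  0.0794  0.1034  0.0002]
 [ 0.6058 -0.0514  0.1025  0.0004]
 [ 0.5225 -0.0262  0.0709  0.0003]
 [ 0.562   0.1042  0.0703  0.001 ]]
normal [-0.3365  0.0997  0.9364] tilt 0.3586051733146414 centre [0.5837 0.0265 0.0868 0.0005] [ 0.0005 -0.0004  0.0005 -0.0005]
0.09210386435711161 0.09251789056604846
```

View pics/z.png

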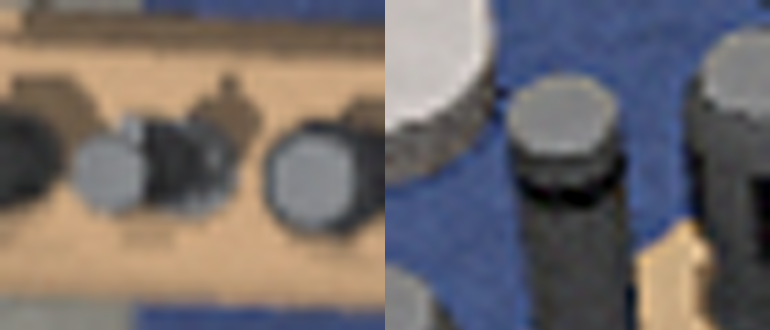

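Pictures viewed: 5. The stud (0.475,-0.278,0.037) and pen tail (0.522,0.274,0.188) both match their known heights. Board tilt is 0.36 and its centre height fits. The pen's clip faces roughly +x near the tail, so I'll grip low on the body.

```bash
cat >> h.py <<'E'
U=np.array([30]*3+[1]*3)
def go(pt,Rt,N,p0=None,R0=None):
    """equal rows (tool units) that take the tool to pt,Rt in N rows"""
    if p0 is None:
        s,R0=state();p0=s["ee_pos"]
    w=(R0.inv()*Rt).as_rotvec()/N
    A=sum(R.from_rotvec(w*k).as_matrix() for k in range(N))
    v=np.linalg.solve(A,R0.inv().apply(np.array(pt)-p0))
    return np.round(np.r_[v/.03,np.degrees(w)],3)
def down(yaw,n=(0,0,1)):
    """tool x along -n, tool y along horizontal direction yaw (made square to n)"""
    x=-np.array(n,float);x/=np.linalg.norm(x);y=np.array([np.cos(yaw),np.sin(yaw),0]);y-=x*(x@y);y/=np.linalg.norm(y)
    return R.from_matrix(np.c_[x,y,np.cross(x,y)])
E
python3 - <<'E'
from h import *
np.set_printoptions(precision=3,suppress=True)
s,r=state();print(r.as_matrix(),s["ee_pos"])
p=(.5223,.2741,.26)
for yaw in(-.03,-.03+np.pi):
    print(yaw,(r.inv()*down(yaw)).as_rotvec(degrees=True),go(p,down(yaw),24))
    q0=s["ee_pos"];g=go(p,down(yaw),24);P,Q=q0,r
    for k in range(24):
        P=P+Q.apply(g[:3]*.03);Q=Q*R.from_rotvec(np.radians(g[3:]))
        if k%4==3:print(P,np.hypot(P[0],P[1]))
E
```

```text
[[-0.     0.454 -0.891]
 [ 0.001 -0.891 -0.454]
 [-1.    -0.001 -0.   ]] [ 0.283 -0.557  0.214]
-0.03 [-61.31   -0.037   0.046] [-0.063 -0.381 -1.201 -2.555 -0.002  0.002]
[ 0.384 -0.444  0.222] 0.5867144392238393
[ 0.462 -0.315  0.229] 0.5593954255810591
[ 0.517 -0.174  0.237] 0.5453578566133666
[ 0.545 -0.026  0.245] 0.5460789880932472
[0.547 0.125 0.252] 0.5614802353203491
[0.522 0.274 0.26 ] 0.5899558953816462
3.1115926535897933 [118.69    0.053   0.042] [-0.063 -1.403  0.346  4.945  0.002  0.002]
[ 0.188 -0.413  0.222] 0.4536886815064849
[ 0.148 -0.245  0.23 ] 0.28608696370589015
[ 0.166 -0.073  0.237] 0.18172040686040236
[0.242 0.082 0.245] 0.25519808317577297
[0.365 0.202 0.252] 0.41757699612846905
[0.522 0.274 0.26 ] 0.5898021102900881
```

Request:
arm_command(targets=[-0.05, -0.29, -0.9, -1.92, 0, 0, -0.05, -0.29, -0.9, -1.92, 0, 0, -0.05, -0.29, -0.9, -1.92, 0, 0, -0.05, -0.29, -0.9, -1.92, 0, 0, -0.05, -0.29, -0.9, -1.92, 0, 0, -0.05, -0.29, -0.9, -1.92, 0, 0, -0.05, -0.29, -0.9, -1.92, 0, 0, -0.05, -0.29, -0.9, -1.92, 0, 0], hand=-1)

```text
time_s: 0.77
ee_pos: [0.4253, -0.3755, 0.2229]
ee_rot: [-0.254, -0.658, -0.259, 0.66]
wrist_force: [0.5, -0.9, 0.1]
width: 0.0951
```

Request:
arm_command(targets=[-0.05, -0.29, -0.9, -1.92, 0, 0, -0.05, -0.29, -0.9, -1.92, 0, 0, -0.05, -0.29, -0.9, -1.92, 0, 0, -0.05, -0.29, -0.9, -1.92, 0, 0, -0.05, -0.29, -0.9, -1.92, 0, 0, -0.05, -0.29, -0.9, -1.92, 0, 0, -0.05, -0.29, -0.9, -1.92, 0, 0, -0.05, -0.29, -0.9, -1.92, 0, 0])

```text
time_s: 1.43
ee_pos: [0.5155, -0.1554, 0.2342]
ee_rot: [-0.343, -0.616, -0.35, 0.617]
wrist_force: [-0.5, 0.2, 0.4]
width: 0.0951
```

```bash
python3 - <<'E'
from h import *
print(go((.5223,.2741,.26),down(-.03),16),state()[0]["q"])
E
```

```text
[-0.051 -0.258 -0.868 -1.851 -0.019  0.033] [-0.41759186  0.35084659  1.74007235  0.00473343  1.06037807  0.12700963]
```

Request:
arm_command(targets=[-0.05, -0.26, -0.87, -1.85, 0, 0, -0.05, -0.26, -0.87, -1.85, 0, 0, -0.05, -0.26, -0.87, -1.85, 0, 0, -0.05, -0.26, -0.87, -1.85, 0, 0, -0.05, -0.26, -0.87, -1.85, 0, 0, -0.05, -0.26, -0.87, -1.85, 0, 0, -0.05, -0.26, -0.87, -1.85, 0, 0, -0.05, -0.26, -0.87, -1.85, 0, 0])

```text
time_s: 2.1
ee_pos: [0.5456, 0.0714, 0.2464]
ee_rot: [-0.422, -0.562, -0.432, 0.565]
wrist_force: [0.1, -0.4, -0.1]
width: 0.0952
```

Request:
arm_command(targets=[-0.05, -0.26, -0.87, -1.85, 0, 0, -0.05, -0.26, -0.87, -1.85, 0, 0, -0.05, -0.26, -0.87, -1.85, 0, 0, -0.05, -0.26, -0.87, -1.85, 0, 0, -0.05, -0.26, -0.87, -1.85, 0, 0, -0.05, -0.26, -0.87, -1.85, 0, 0, -0.05, -0.2, -0.6, -1.85, 0, 0, 0, 0, 0, 0, 0, 0])

```text
time_s: 2.77
ee_pos: [0.5213, 0.2653, 0.257]
ee_rot: [-0.486, -0.506, -0.498, 0.51]
wrist_force: [-0.5, -1.2, -0.9]
width: 0.0953
```

```bash
python3 - <<'E'
from h import *
print(go((.5223,.2741,.26),down(-.03),1),go((.5223,.2741,.118),down(-.03),8),state()[0]["ee_pos"])
E
```

```text
[-0.098  0.022 -0.295 -0.102 -0.441  0.899] [ 0.579  0.008 -0.034 -0.013 -0.055  0.112] [0.52132007 0.26529545 0.2570124 ]
```

Request:
arm_command(targets=[0, 0.02, -0.3, -0.1, -0.44, 0.9, 0, 0, 0, 0, 0, 0, 0.5, 0, 0, 0, 0, 0, 0.6, 0, 0, 0, 0, 0, 0.7, 0, 0, 0, 0, 0, 0.7, 0, 0, 0, 0, 0, 0.7, 0, 0, 0, 0, 0, 0.6, 0, 0, 0, 0, 0])

```text
time_s: 3.43
ee_pos: [0.5256, 0.2712, 0.1419]
ee_rot: [0.493, 0.512, 0.488, -0.507]
wrist_force: [-0.2, -0.2, 0.8]
width: 0.0953
```

```bash
python3 - <<'E'
from h import *
print(go((.5223,.2741,.118),down(-.03),1),state()[0]["ee_pos"])
E
```

```text
[ 0.797 -0.123 -0.092 -0.399 -0.011 -0.551] [0.52564098 0.27121661 0.141944  ]
```

Request:
arm_command(targets=[0.4, -0.12, -0.09, -0.4, 0, -0.55, 0.3, 0, 0, 0, 0, 0, 0.1, 0, 0, 0, 0, 0, 0, 0, 0, 0, 0, 0, 0, 0, 0, 0, 0, 0, 0, 0, 0, 0, 0, 0, 0, 0, 0, 0, 0, 0, 0, 0, 0, 0, 0, 0])

```text
time_s: 4.1
ee_pos: [0.5229, 0.2715, 0.1157]
ee_rot: [-0.491, -0.508, -0.492, 0.509]
wrist_force: [0.9, -0.3, -0.2]
width: 0.0947
```

```bash
python3 - <<'E'
from h import *
print(go((.5223,.2741,.118),down(-.03),1),state()[0]["ee_pos"])
E
```

```text
[-0.077 -0.024 -0.086 -0.229  0.06   0.116] [0.52291262 0.27148445 0.11570137]
```

Request:
arm_command(targets=[-0.08, -0.02, -0.1, -0.2, 0, 0.1, 0, 0, 0, 0, 0, 0, 0, 0, 0, 0, 0, 0, 0, 0, 0, 0, 0, 0, 0, 0, 0, 0, 0, 0, 0, 0, 0, 0, 0, 0, 0, 0, 0, 0, 0, 0, 0, 0, 0, 0, 0, 0], hand=1)

```text
time_s: 4.77
ee_pos: [0.5227, 0.2753, 0.1199]
ee_rot: [0.493, 0.508, 0.492, -0.507]
wrist_force: [0.0, 0.2, -0.1]
width: 0.0471
```

Request:
arm_command(targets=[0, 0, 0, 0, 0, 0, 0, 0, 0, 0, 0, 0, 0, 0, 0, 0, 0, 0, 0, 0, 0, 0, 0, 0, 0, 0, 0, 0, 0, 0, 0, 0, 0, 0, 0, 0, 0, 0, 0, 0, 0, 0, 0, 0, 0, 0, 0, 0])

```text
time_s: 5.43
ee_pos: [0.5227, 0.2752, 0.1196]
ee_rot: [0.493, 0.508, 0.492, -0.507]
wrist_force: [1.1, -0.3, -0.2]
width: 0.0197
```

Grip width 19.7 mm: the pads are on the plain body. Lifting straight up.

Request:
arm_command(targets=[-0.2, 0, 0, 0, 0, 0, -0.4, 0, 0, 0, 0, 0, -0.5, 0, 0, 0, 0, 0, -0.5, 0, 0, 0, 0, 0, -0.6, 0, 0, 0, 0, 0, -0.8, 0, 0, 0, 0, 0, -0.8, 0, 0, 0, 0, 0, -0.8, 0, 0, 0, 0, 0])

```text
time_s: 6.1
ee_pos: [0.5208, 0.2742, 0.2606]
ee_rot: [-0.492, -0.505, -0.493, 0.51]
wrist_force: [0.6, 0.3, -1.2]
width: 0.0199
```

Request:
arm_command(targets=[-0.7, 0, 0, 0, 0, 0, -0.4, 0, 0, 0, 0, 0, -0.2, 0, 0, 0, 0, 0, 0, 0, 0, 0, 0, 0, 0, 0, 0, 0, 0, 0, 0, 0, 0, 0, 0, 0, 0, 0, 0, 0, 0, 0, 0, 0, 0, 0, 0, 0])

```text
time_s: 6.77
ee_pos: [0.5203, 0.2743, 0.3063]
ee_rot: [-0.492, -0.506, -0.493, 0.508]
wrist_force: [0.3, -0.2, -0.9]
width: 0.0196
```

```bash
python3 - <<'E'
from h import *
from bench import arm
s,r=state();print(s["ee_pos"],r.as_matrix()[:,0],s["width"],s["wrist_force"])
C=[arm.camera("top"),arm.camera("side")]
tip=s["ee_pos"]+r.as_matrix()[:,0]*.0866;o=s["ee_pos"]+r.as_matrix()[:,0]*.0246
ims=[]
for n,c in zip("ts",C):
    np.savez(f"pics/{n}1.npz",**c);p=proj(c,[tip,o,s["ee_pos"]]);print(n,p)
    x,y=np.int32(p[0])-[40,45];f=c["frame"][y:y+90,x:x+75,::-1];ims.append(cv2.resize(f,None,fx=5,fy=5,interpolation=cv2.INTER_CUBIC));print(x,y)
cv2.imwrite("pics/l1.png",np.hstack(ims))
# moves to above stud
P=np.array([.4747,-.2777,.037])
print(go(P+[0,0,.0866+.05],down(-.03-1.1),32))
E
```

```text
[0.52029501 0.27428432 0.30630423] [-0.00221652 -0.00204265 -0.99999546] 0.019583558049006786 [ 0.28238893 -0.16015309 -0.89337002]
t [[155.25253636 214.71622687]
 [149.39860849 215.22346799]
 [146.87968905 215.44175069]]
115 169
s [[210.81049446 224.88595349]
 [207.99971022 201.28594832]
 [206.80986474 191.22110836]]
170 179
[1.39e-01 2.81e-01 5.38e-01 1.97e+00 5.00e-03 1.00e-03]
```

View pics/l1.png

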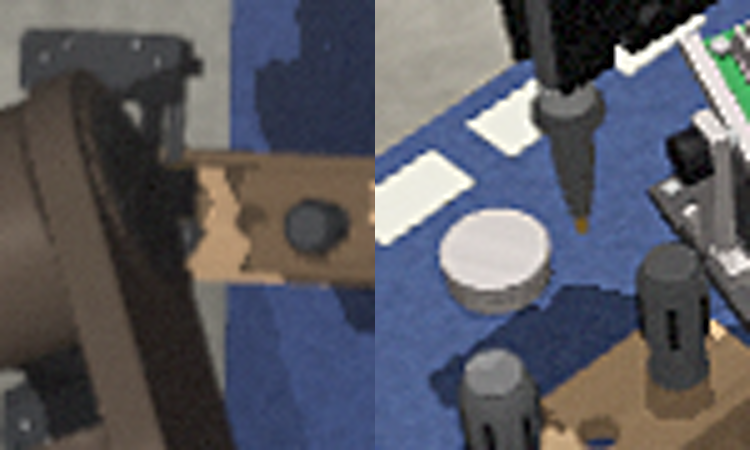

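Pictures viewed: 6. In the side view the tip shows at full pixel (211.4,225.4) against (210.8,224.9) predicted, so the pen sits straight in the grip and clears the drivers. Moving to the proving unit at the same height and yaw.

```bash
python3 - <<'E'
from h import *
print(go((.4747,-.2777,.30),down(-.03),24))
E
```

```text
[ 0.01  -0.04   0.768  0.     0.005  0.005]
```

Request:
arm_command(targets=[0.01, -0.04, 0.4, 0, 0, 0, 0.01, -0.04, 0.7, 0, 0, 0, 0.01, -0.04, 0.85, 0, 0, 0, 0.01, -0.04, 0.85, 0, 0, 0, 0.01, -0.04, 0.85, 0, 0, 0, 0.01, -0.04, 0.85, 0, 0, 0, 0.01, -0.04, 0.85, 0, 0, 0, 0.01, -0.04, 0.85, 0, 0, 0])

```text
time_s: 7.53
ee_pos: [0.5023, 0.0806, 0.3013]
ee_rot: [-0.493, -0.503, -0.495, 0.508]
wrist_force: [-0.2, 0.2, -0.0]
width: 0.0197
```

Request:
arm_command(targets=[0.01, -0.04, 0.85, 0, 0, 0, 0.01, -0.04, 0.85, 0, 0, 0, 0.01, -0.04, 0.85, 0, 0, 0, 0.01, -0.04, 0.85, 0, 0, 0, 0.01, -0.04, 0.85, 0, 0, 0, 0.01, -0.04, 0.85, 0, 0, 0, 0.01, -0.04, 0.85, 0, 0, 0, 0.01, -0.04, 0.85, 0, 0, 0])

```text
time_s: 8.2
ee_pos: [0.4809, -0.1376, 0.2989]
ee_rot: [-0.493, -0.503, -0.495, 0.509]
wrist_force: [1.0, 0.1, -0.3]
width: 0.0194
```

```bash
python3 - <<'E'
from h import *
print(go((.4747,-.2777,.29),down(-.03),6),state()[0]["ee_pos"])
E
```

```text
[ 0.051 -0.013  0.779  0.057  0.04   0.071] [ 0.48088341 -0.13756673  0.29887948]
```

Request:
arm_command(targets=[0.05, -0.02, 0.85, 0.06, 0, 0.07, 0.2, -0.02, 0.85, 0.06, 0, 0.07, 0.4, -0.02, 0.85, 0.06, 0, 0.07, 0.6, -0.02, 0.85, 0.06, 0, 0.07, 0.7, -0.01, 0.6, 0.06, 0, 0.07, 0.7, -0.01, 0.3, 0.06, 0, 0.07, 0.5, 0, 0.1, 0, 0, 0, 0.3, 0, 0, 0, 0, 0])

```text
time_s: 8.87
ee_pos: [0.467, -0.2856, 0.1934]
ee_rot: [-0.494, -0.508, -0.488, 0.51]
wrist_force: [-0.2, 0.3, -0.5]
width: 0.0198
```

```bash
python3 - <<'E'
from h import *
print(go((.4747,-.2777,.14),down(-.03),1),state()[0]["ee_pos"])
E
```

```text
[ 1.779  0.239 -0.287 -0.412  0.48  -0.225] [ 0.46702952 -0.28557971  0.19339839]
```

Request:
arm_command(targets=[0.3, 0.24, -0.28, -0.4, 0.48, -0.2, 0.4, 0, 0, 0, 0, 0, 0.4, 0, 0, 0, 0, 0, 0.3, 0, 0, 0, 0, 0, 0.1, 0, 0, 0, 0, 0, 0, 0, 0, 0, 0, 0, 0, 0, 0, 0, 0, 0, 0, 0, 0, 0, 0, 0])

```text
time_s: 9.53
ee_pos: [0.4756, -0.274, 0.1459]
ee_rot: [0.492, 0.507, 0.494, -0.506]
wrist_force: [-0.7, 0.2, 0.2]
width: 0.0196
```

```bash
cat > look.py <<'E'
from h import *
import sys
from bench import arm
# where: tip predicted and camera crops around it
s,r=state();X=r.as_matrix()[:,0];tip=s["ee_pos"]+X*.0866
print("ee",s["ee_pos"].round(4),"X",X.round(4),"tip",tip.round(4),"F",s["wrist_force"].round(2),"t",s["time_s"])
ims=[]
for n in ("top","side"):
    c=arm.camera(n);np.savez(f"pics/{sys.argv[1]}_{n}.npz",**c)
    p=proj(c,[tip])[0];x,y=np.int32(p)-[24,20];print(n,p.round(1),"crop origin",x,y)
    ims.append(cv2.resize(c["frame"][y:y+40,x:x+48,::-1],None,fx=8,fy=8,interpolation=cv2.INTER_CUBIC))
cv2.imwrite(f"pics/{sys.argv[1]}.png",np.hstack(ims))
E
python3 look.py st; python3 -c "
from h import *
print(go((.4747,-.2777,.1336),down(-.03),1))"
```

```text
ee [ 0.4756 -0.274   0.1459] X [-8.0e-04  3.1e-03 -1.0e+00] tip [ 0.4755 -0.2737  0.0593] F [-0.69  0.19  0.18] t 9.5333
top [351.  229.9] crop origin 326 209
side [374.8 163.5] crop origin 350 143
[ 0.414 -0.028  0.122  0.155 -0.155  0.029]
```

View pics/st.png

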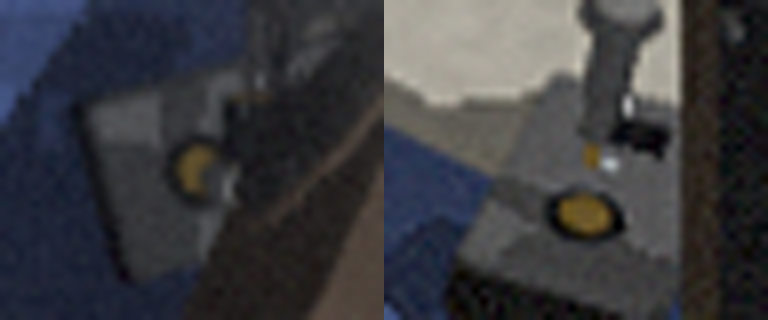

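```bash
python3 - <<'E'
from h import *
np.set_printoptions(precision=4,suppress=True)
c=load("pics/st_side.npz");f=cv2.cvtColor(c["frame"],cv2.COLOR_RGB2HSV)
m=cv2.inRange(f,(10,90,60),(35,255,255));n,l,st,ce=cv2.connectedComponentsWithStats(m)
for i in range(1,n):
    if 350<ce[i][0]<395 and 143<ce[i][1]<183:print(ce[i],st[i])
print(plane(c,[(376.1,163.6),(376.1,163)],.0593))
s,r=state();X=r.as_matrix()[:,0]
print("pred guard, cone start, tip",proj(c,[s["ee_pos"]+X*d for d in(.0226,.0466,.0746,.0866)]))
print(f[158:168,370:384].tolist() and c["frame"][158:168,371:384].astype(int).sum(2))
E
```

```text
[375.5 162. ] [375 161   2   3   6]
[374.6667 169.1667] [372 167   6   5  24]
[[ 0.4728 -0.2759  0.0593]
 [ 0.4741 -0.2781  0.0593]]
pred guard, cone start, tip [[378.8043 144.7294]
 [377.2862 151.902 ]
 [375.5557 160.0402]
 [374.8272 163.4544]]
[[262 260 260 208 185 186 178 155  70  45  84 113 153]
 [266 263 262 165 151 188 200 106  31  65  84  66  35]
 [262 264 259 247 182 181 181  84  44  58  68  57  47]
 [259 246 263 251 223 200 244 235 163 207  58  47  21]
 [241 262 260 242 228 225 317 320 247 252 240 259 191]
 [239 253 251 253 231 222 445 539 336 249 260 274 250]
 [261 266 264 268 269 250 272 356 276 248 267 254 258]
 [257 267 270 257 277 268 230 242 257 252 252 256 240]
 [290 241 180 203 216 271 273 250 246 257 259 257 249]
 [132 111 134 177 185 159 119 224 280 265 255 260 256]]
```

Pictures viewed: 7. Side view: tip over the prover at about (376.2,163.6), stud at (374.7,169.2). The whole pen appears about 1 px right of prediction, guard included, so that is calibration offset and not lean. The tip is lined up with the stud to within 2–3 mm; coming down slowly.

Request:
arm_command(targets=[0.1, -0.01, 0.1, 0.15, -0.15, 0, 0.12, 0, 0, 0, 0, 0, 0.12, 0, 0, 0, 0, 0, 0.1, 0, 0, 0, 0, 0, 0.08, 0, 0, 0, 0, 0, 0, 0, 0, 0, 0, 0, 0, 0, 0, 0, 0, 0, 0, 0, 0, 0, 0, 0])

```text
time_s: 10.3
ee_pos: [0.4753, -0.2778, 0.1296]
ee_rot: [-0.493, -0.508, -0.492, 0.508]
wrist_force: [0.4, 0.4, -0.6]
width: 0.02
```

```bash
python3 - <<'E'
from h import *
s,r=state();X=r.as_matrix()[:,0];print(s["ee_pos"],X,s["ee_pos"]+X*.0866,s["wrist_force"],go((.4756,-.2769,s["ee_pos"][2]),down(-.03),1))
E
```

```text
[ 0.47528436 -0.27783914  0.12955665] [ 5.75542287e-04 -1.01835893e-03 -9.99999316e-01] [ 0.4753342  -0.27792733  0.04295671] [ 0.43519587  0.43745855 -0.55651774] [-0.     0.01  -0.032 -0.041  0.057 -0.035]
```

Request:
arm_command(targets=[0.03, 0, 0, 0, 0, 0, 0.03, 0, 0, 0, 0, 0, 0.03, 0, 0, 0, 0, 0, 0.03, 0, 0, 0, 0, 0, 0.03, 0, 0, 0, 0, 0, 0.03, 0, 0, 0, 0, 0, 0.02, 0, 0, 0, 0, 0, 0, 0, 0, 0, 0, 0])

```text
time_s: 10.97
ee_pos: [0.4755, -0.2779, 0.1233]
ee_rot: [-0.493, -0.508, -0.492, 0.508]
wrist_force: [-0.7, 0.4, 0.5]
width: 0.0198
```

Request:
arm_command(targets=[0.03, 0, 0, 0, 0, 0, 0.03, 0, 0, 0, 0, 0, 0.02, 0, 0, 0, 0, 0, 0, 0, 0, 0, 0, 0, 0, 0, 0, 0, 0, 0, 0, 0, 0, 0, 0, 0, 0, 0, 0, 0, 0, 0, 0, 0, 0, 0, 0, 0])

```text
time_s: 11.63
ee_pos: [0.4755, -0.278, 0.1213]
ee_rot: [-0.493, -0.508, -0.491, 0.508]
wrist_force: [-0.7, 0.4, 2.5]
width: 0.0193
```

```bash
cat > fz.py <<'E'
from h import *
from bench import arm
F=[];P=[]
for i in range(8):
    arm.camera("side");s,r=state();F.append(s["wrist_force"]);P.append(s["ee_pos"])
X=r.as_matrix()[:,0]
print("F",np.mean(F,0).round(2),"sd",np.std(F,0).round(2),"axial",round(float(-np.mean(F,0)@X),2),"ee",np.mean(P,0).round(4),"X",X.round(4),"w",s["width"],s["time_s"])
E
python3 fz.py
```

```text
F [-0.63  0.5   2.01] sd [0.51 0.35 0.59] axial 2.01 ee [ 0.4756 -0.278   0.1213] X [ 0.0016 -0.0018 -1.    ] w 0.019646343308507317 12.0333
```

Contact force is about 2.7 N (2.0 N plus the pen's weight), so the tip is about 2.4 mm in, matching the 2.3 mm from geometry. Holding for another 1.3 s.

Request:
arm_command(targets=[0, 0, 0, 0, 0, 0, 0, 0, 0, 0, 0, 0, 0, 0, 0, 0, 0, 0, 0, 0, 0, 0, 0, 0, 0, 0, 0, 0, 0, 0, 0, 0, 0, 0, 0, 0, 0, 0, 0, 0, 0, 0, 0, 0, 0, 0, 0, 0])

```text
time_s: 12.7
ee_pos: [0.4755, -0.278, 0.1213]
ee_rot: [-0.493, -0.508, -0.491, 0.508]
wrist_force: [-0.8, 0.2, 1.7]
width: 0.0196
```

Request:
arm_command(targets=[0, 0, 0, 0, 0, 0, 0, 0, 0, 0, 0, 0, 0, 0, 0, 0, 0, 0, 0, 0, 0, 0, 0, 0, 0, 0, 0, 0, 0, 0, 0, 0, 0, 0, 0, 0, 0, 0, 0, 0, 0, 0, 0, 0, 0, 0, 0, 0])

```text
time_s: 13.37
ee_pos: [0.4755, -0.278, 0.1213]
ee_rot: [-0.493, -0.508, -0.491, 0.508]
wrist_force: [-0.5, 0.7, 2.1]
width: 0.0198
```

```bash
python3 fz.py
```

```text
F [-0.43  0.37  1.49] sd [0.33 0.36 0.4 ] axial 1.5 ee [ 0.4756 -0.278   0.1213] X [ 0.0015 -0.0018 -1.    ] w 0.019682524508410376 13.7667
```

Proven. Lifting slowly off the stud, then on to the board.

Request:
arm_command(targets=[-0.05, 0, 0, 0, 0, 0, -0.1, 0, 0, 0, 0, 0, -0.2, 0, 0, 0, 0, 0, -0.6, 0, 0, 0, 0, 0, -0.9, 0, 0, 0, 0, 0, -0.9, 0, 0, 0, 0, 0, -0.9, 0, 0, 0, 0, 0, -0.8, 0, 0, 0, 0, 0])

```text
time_s: 14.43
ee_pos: [0.4736, -0.2765, 0.2568]
ee_rot: [-0.489, -0.507, -0.495, 0.508]
wrist_force: [0.5, -0.8, -1.5]
width: 0.0196
```

```bash
cat >> h.py <<'E'
yaw,tau=-.288,.3586
nb=np.array([-np.cos(yaw)*np.sin(tau),-np.sin(yaw)*np.sin(tau),np.cos(tau)])
SP=np.array([.559,.041,.092])
RB=down(-.03,nb)
E
python3 - <<'E'
from h import *
s,r=state();g=go(SP+nb*.1666,RB,16);P,Q=s["ee_pos"],r;print(g,nb,SP+nb*.1666)
for k in range(16):
    P=P+Q.apply(g[:3]*.03);Q=Q*R.from_rotvec(np.radians(g[3:]))
    if k%3==0:print(P.round(3),(P+Q.apply([.0866,0,0])).round(3))
E
```

```text
[-0.004  0.043 -0.698 -0.063 -0.353  1.264] [-0.3365088   0.09968601  0.93638909] [0.50293763 0.05760769 0.24800242]
[ 0.475 -0.256  0.257] [ 0.477 -0.256  0.17 ]
[ 0.481 -0.193  0.257] [ 0.488 -0.195  0.171]
[ 0.487 -0.13   0.256] [ 0.499 -0.134  0.171]
[ 0.492 -0.068  0.254] [ 0.51  -0.073  0.17 ]
[ 0.497 -0.005  0.252] [ 0.521 -0.012  0.169]
[0.503 0.058 0.248] [0.532 0.049 0.167]
```

Request:
arm_command(targets=[-0.05, 0.04, -0.5, -0.06, -0.35, 1.26, 0, 0.04, -0.7, -0.06, -0.35, 1.26, 0, 0.04, -0.7, -0.06, -0.35, 1.26, 0, 0.04, -0.7, -0.06, -0.35, 1.26, 0, 0.04, -0.7, -0.06, -0.35, 1.26, 0, 0.04, -0.7, -0.06, -0.35, 1.26, 0, 0.04, -0.7, -0.06, -0.35, 1.26, 0, 0.04, -0.7, -0.06, -0.35, 1.26])

```text
time_s: 15.1
ee_pos: [0.4881, -0.1096, 0.2614]
ee_rot: [0.551, 0.538, 0.43, -0.471]
wrist_force: [0.3, 0.3, -0.8]
width: 0.0197
```

Request:
arm_command(targets=[0, 0.04, -0.7, -0.06, -0.35, 1.26, 0, 0.04, -0.7, -0.06, -0.35, 1.26, 0, 0.04, -0.7, -0.06, -0.35, 1.26, 0, 0.04, -0.7, -0.06, -0.35, 1.26, 0, 0.04, -0.6, -0.06, -0.35, 1.26, 0, 0.04, -0.4, -0.06, -0.35, 1.26, 0, 0, 0, 0, 0, 0, 0, 0, 0, 0, 0, 0])

```text
time_s: 15.77
ee_pos: [0.4938, 0.0166, 0.2546]
ee_rot: [0.593, 0.556, 0.385, -0.437]
wrist_force: [0.2, 0.4, -0.5]
width: 0.0196
```

```bash
python3 - <<'E'
from h import *
print(go(SP+nb*.1466,RB,4),state()[0]["ee_pos"])
E
```

```text
[ 0.211  0.056 -0.346 -0.042 -0.122  0.233] [0.49377843 0.01664065 0.25458009]
```

Request:
arm_command(targets=[0.15, 0.05, -0.35, -0.04, -0.12, 0.23, 0.2, 0.05, -0.35, -0.04, -0.12, 0.23, 0.25, 0.05, -0.35, -0.04, -0.12, 0.23, 0.25, 0.05, -0.3, -0.04, -0.12, 0.23, 0, 0, 0, 0, 0, 0, 0, 0, 0, 0, 0, 0, 0, 0, 0, 0, 0, 0, 0, 0, 0, 0, 0, 0])

```text
time_s: 16.43
ee_pos: [0.5088, 0.0513, 0.229]
ee_rot: [0.598, 0.557, 0.378, -0.436]
wrist_force: [0.2, 0.5, -0.5]
width: 0.0192
```

```bash
python3 - <<'E'
from h import *
print(go(SP+nb*.1116,RB,4),state()[0]["ee_pos"])
E
```

```text
[ 0.288  0.008 -0.036 -0.056  0.011  0.04 ] [0.50884597 0.05131979 0.22897275]
```

Request:
arm_command(targets=[0.28, 0.01, -0.04, -0.05, 0, 0.04, 0.28, 0.01, -0.04, -0.05, 0, 0.04, 0.28, 0.01, -0.04, -0.05, 0, 0.04, 0.2, 0.01, -0.02, -0.05, 0, 0.04, 0, 0, 0, 0, 0, 0, 0, 0, 0, 0, 0, 0, 0, 0, 0, 0, 0, 0, 0, 0, 0, 0, 0, 0])

```text
time_s: 17.1
ee_pos: [0.5218, 0.0507, 0.1968]
ee_rot: [0.599, 0.556, 0.378, -0.435]
wrist_force: [-0.1, 0.5, -0.9]
width: 0.0198
```

```bash
python3 look.py bd; python3 - <<'E'
from h import *
print(go(SP+nb*.0966,RB,1))
for n in("top","side"):
    c=load(f"pics/bd_{n}.npz");print(n,"screw pred",proj(c,[SP]),"axis 24.6 66",proj(c,[SP]*1))
E
```

```text
ee [0.5218 0.0507 0.1968] X [ 0.3362 -0.101  -0.9364] tip [0.5509 0.042  0.1157] F [-0.12  0.53 -0.94] t 17.1
top [245.1 203.7] crop origin 221 183
side [278.5 194.5] crop origin 254 174
[ 0.506 -0.016 -0.046 -0.109  0.074 -0.008]
top screw pred [[245.64969323 200.99240028]] axis 24.6 66 [[245.64969323 200.99240028]]
side screw pred [[275.99792075 199.92908224]] axis 24.6 66 [[275.99792075 199.92908224]]
```

View pics/bd.png

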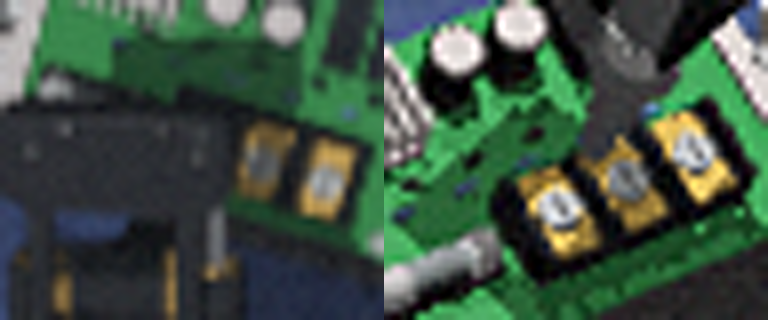

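Pictures viewed: 8. Side view: live screw at (276,200), as measured. The pen's cone is just above and right of it, but its tip blends into the brass terminals, so I'll zoom in on the same patch before and after.

```bash
python3 - <<'E'
from h import *
a=load("pics/side0.npz")["frame"];c=load("pics/bd_side.npz");b=c["frame"]
x,y=266,178
f=lambda i:cv2.resize(i[y:y+27,x:x+26,::-1],None,fx=15,fy=15,interpolation=cv2.INTER_NEAREST)
cv2.imwrite("pics/bz.png",np.hstack([f(a),f(b)]))
s,r=state();X=r.as_matrix()[:,0]
print(proj(c,[s["ee_pos"]+X*d for d in(.0246,.0466,.0746,.0866)]))
E
```

```text
[[284.36613667 181.34025746]
 [282.2177153  186.15295289]
 [279.59388565 192.02818601]
 [278.50547443 194.46455471]]
```

View pics/bz.png

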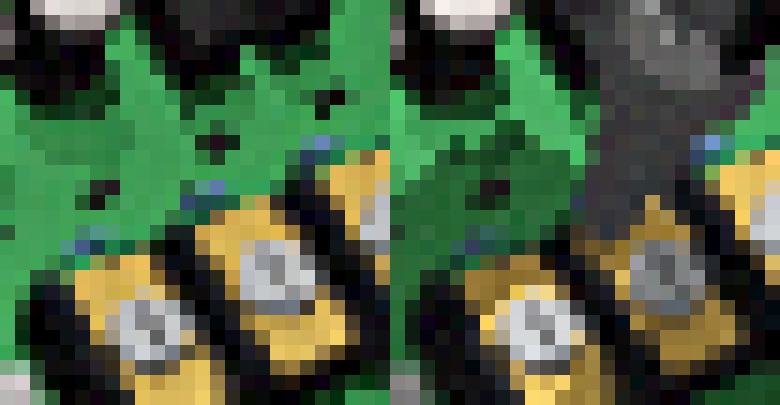

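Pictures viewed: 9. The tip end shows at about (279.4,194.6) against (278.5,194.5) predicted, the same +1 px offset (about 2 mm) as at the prover. I'll shift the target by that amount and go to about 8 mm standoff.

```bash
echo 'SP=np.array([.5603,.0422,.092])' >> h.py; python3 - <<'E'
from h import *
print(go(SP+nb*.0946,RB,1))
E
```

```text
[ 0.584  0.025 -0.088 -0.109  0.074 -0.008]
```

Request:
arm_command(targets=[0.1, 0.02, -0.09, -0.1, 0.07, 0, 0.14, 0, 0, 0, 0, 0, 0.14, 0, 0, 0, 0, 0, 0.12, 0, 0, 0, 0, 0, 0.06, 0, 0, 0, 0, 0, 0, 0, 0, 0, 0, 0, 0, 0, 0, 0, 0, 0, 0, 0, 0, 0, 0, 0])

```text
time_s: 17.87
ee_pos: [0.5289, 0.052, 0.1798]
ee_rot: [0.599, 0.556, 0.378, -0.434]
wrist_force: [-0.3, 0.1, -0.2]
width: 0.0194
```

```bash
python3 look.py be; python3 - <<'E'
from h import *
print(go(SP+nb*.0866,RB,1))
s,r=state();d=r.inv().apply(SP-s["ee_pos"]);print("screw in tool frame mm",d*1000,(RB.inv()*r).as_rotvec(degrees=True))
c=load("pics/be_side.npz");b=c["frame"];x,y=262,180
f=lambda i:cv2.resize(i[y:y+30,x:x+30,::-1],None,fx=18,fy=18,interpolation=cv2.INTER_NEAREST)
cv2.imwrite("pics/bez.png",f(b))
E
```

```text
ee [0.5289 0.052  0.1798] X [ 0.3373 -0.0995 -0.9361] tip [0.5581 0.0434 0.0987] F [-0.3   0.11 -0.22] t 17.8667
top [244.8 201.3] crop origin 220 181
side [275.7 198.6] crop origin 251 178
[ 0.243 -0.006  0.016  0.008 -0.012 -0.063]
screw in tool frame mm [93.88734575 -0.27077375  0.49408142] [-0.00834885  0.01205045  0.06321654]
```

View pics/bez.png

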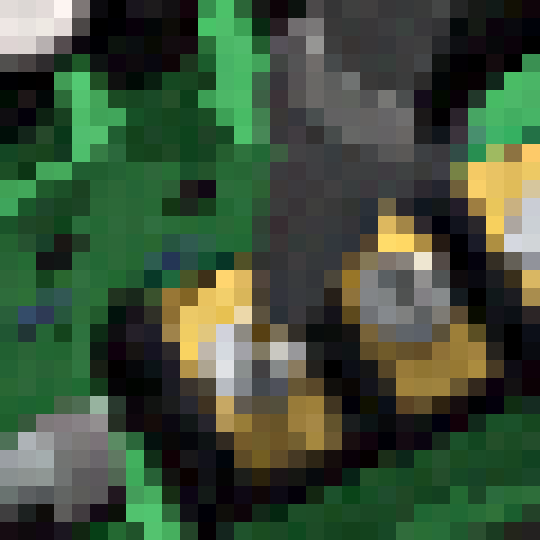

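Pictures viewed: 10. The tip end at about (276.9,198.9) sits just above the live screw head centred at (276,200), and will land within about 1 mm of centre in this view. Descending slowly along the pen.

Request:
arm_command(targets=[0.04, 0, 0.01, 0, 0, 0, 0.04, 0, 0, 0, 0, 0, 0.03, 0, 0, 0, 0, 0, 0.03, 0, 0, 0, 0, 0, 0.02, 0, 0, 0, 0, 0, 0, 0, 0, 0, 0, 0, 0, 0, 0, 0, 0, 0, 0, 0, 0, 0, 0, 0])

```text
time_s: 18.63
ee_pos: [0.5308, 0.0512, 0.1754]
ee_rot: [0.599, 0.557, 0.378, -0.434]
wrist_force: [0.1, -0.0, 0.0]
width: 0.0193
```

```bash
cat > rel.py <<'E'
from h import *
s,r=state();d=r.inv().apply(SP-s["ee_pos"]);print("gap mm",d*1000-[86.6,0,0],"ang",(RB.inv()*r).as_rotvec(degrees=True))
E
python3 fz.py; python3 rel.py
```

```text
F [ 0.24 -0.15 -0.74] sd [0.52 0.44 0.36] axial -0.79 ee [0.5308 0.0512 0.1755] X [ 0.3384 -0.0994 -0.9357] w 0.01962297197484575 19.0333
gap mm [ 2.38566111 -0.59969078  0.11473206] ang [1.13490351e-04 1.38364427e-02 1.15293505e-01]
```

Request:
arm_command(targets=[0.02, 0, 0, 0, 0, 0, 0.02, -0.01, 0, 0, 0, 0, 0.02, 0, 0, 0, 0, 0, 0.02, 0, 0, 0, 0, 0, 0.02, 0, 0, 0, 0, 0, 0.02, 0, 0, 0, 0, 0, 0, 0, 0, 0, 0, 0, 0, 0, 0, 0, 0, 0])

```text
time_s: 19.7
ee_pos: [0.5318, 0.0508, 0.1719]
ee_rot: [0.6, 0.557, 0.378, -0.434]
wrist_force: [-1.9, 1.2, 1.7]
width: 0.0199
```

```bash
python3 fz.py; python3 rel.py
```

```text
F [-1.18  0.16  1.24] sd [0.55 0.59 0.54] axial 1.58 ee [0.5318 0.0508 0.1719] X [ 0.3387 -0.0994 -0.9356] w 0.019599458684386884 20.1
gap mm [-1.34285651 -0.37501712  0.14078519] ang [0.00021404 0.01318964 0.13446467]
```

Contact: about 2.3 N axially, roughly 1.9 mm in. A small further step brings it to mid-travel as on the stud, then a last check.

Request:
arm_command(targets=[0.02, 0, 0, 0, 0, 0, 0, 0, 0, 0, 0, 0, 0, 0, 0, 0, 0, 0, 0, 0, 0, 0, 0, 0, 0, 0, 0, 0, 0, 0, 0, 0, 0, 0, 0, 0, 0, 0, 0, 0, 0, 0, 0, 0, 0, 0, 0, 0])

```text
time_s: 20.77
ee_pos: [0.532, 0.0508, 0.1714]
ee_rot: [0.6, 0.557, 0.378, -0.434]
wrist_force: [-1.1, -0.4, 1.4]
width: 0.0196
```

```bash
python3 fz.py; python3 rel.py; python3 - <<'E'
from h import *
from bench import arm
c=arm.camera("side");b=c["frame"];a=load("pics/side0.npz")["frame"]
f=lambda i,x,y,w,h,k:cv2.resize(i[y:y+h,x:x+w,::-1],None,fx=k,fy=k,interpolation=cv2.INTER_NEAREST)
cv2.imwrite("pics/fin.png",np.hstack([f(b,262,180,30,30,12),f(b,225,150,90,75,4)[:300] if 0 else cv2.copyMakeBorder(f(b,225,155,90,80,4),0,40,0,0,cv2.BORDER_CONSTANT)]))
# board low edge / corner screws unchanged? compare pixel patches clear of arm
for u,v in((257,220),(305,199),(239,188)):
    p=a[v-6:v+7,u-6:u+7].astype(np.float32).mean(2);q=b[v-6:v+7,u-6:u+7].astype(np.float32).mean(2);print((u,v),cv2.phaseCorrelate(p,q,cv2.createHanningWindow((13,13),cv2.CV_32F)))
E
```

```text
F [-1.13  0.16  2.21] sd [0.55 0.32 0.45] axial 2.47 ee [0.532  0.0508 0.1714] X [ 0.3389 -0.0994 -0.9356] w 0.019809179355089454 21.1667
gap mm [-1.88834761 -0.43852761  0.13730882] ang [-0.00144797  0.01336527  0.14490695]
(257, 220) ((0.49978987837240574, 0.4929247475836247), 1.0030042454931472)
(305, 199) ((0.4808201170702464, 0.29546559264928085), 0.6995175025198195)
(239, 188) ((0.5166556929877917, 0.5016293963833895), 1.0006328656938341)
```

View pics/fin.png

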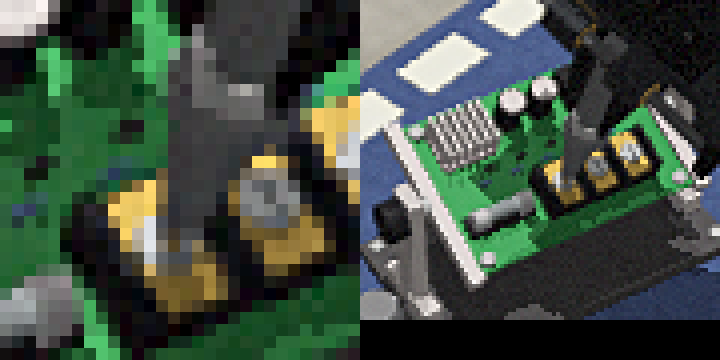

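```bash
python3 -c "
from bench import arm
print(arm.finish_job(),arm.get_state()['time_s'])"
```

```text
the job is handed in; nothing more can be done
the job is handed in; nothing more can be done
```

I proved the pen on the stud and handed the job in at about 21 s, with the pen still held on the live screw next to the fuse.

**Proving:** the pen stood upright on the brass stud for about 2 s at roughly 2–2.7 N. That is about 2 mm of the 6 mm spring travel.

**Final contact:** the pen is square to the measured board normal within about 0.15°. The contact force is about 3 N, so the tip is 2.5–3 mm in and not bottomed. The grip is steady at 19.7 mm.

**Left alone:** the board patches I compared with the first picture showed no movement. I did not re-check the proving unit, screwdrivers, spool and tin by camera afterwards. The wrist readings I took showed nothing but the intended contacts.

**Disagreements:**
- The side camera put the arm about 1 px (2 mm) off prediction throughout, and I corrected for most of it.
- The last picture shows the tip on the screw head, perhaps 1–2 mm off its centre.
- The top camera's view of the tip was blocked by the arm, so the centring rests on the side view and on contact coming at the expected height.

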